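# Put the sockets back on their tray in order of size

## Task

Put the four loose steel sockets back on the four free pins of the socket tray, so that all six sockets stand in order of size from the smallest, which is already on one end pin, to the largest on the other. Set each one upright, as it stands now, over its pin and right down on the tray floor; leave the two end sockets on their pins.

Things in the scene. Friction and masses are not known exactly. Their poses are not given: they have to be found in the camera images.
- socket_20: bright steel hexagon socket, a round cylinder 20 mm in outside diameter and 34 mm tall, the smallest of the six. It stands upright with a 10 mm square hole on top and its hexagon opening (13 mm across the flats, 27 mm deep) downward. It starts, and stays, on the pin at one end of the socket tray. Which end differs from start to start. Origin: centre of its underside; z up along its axis.
- socket_25: bright steel hexagon socket, a round cylinder 25 mm in outside diameter and 37 mm tall, second smallest. It stands upright with a 10 mm square hole on top and its hexagon opening (17 mm across the flats, 27 mm deep) downward. It starts loose on the cart top, in front of the black bail of an oscilloscope (a bar 32 to 49 mm high, at x = 0.56 m and beyond). Origin: centre of its underside; z up along its axis.
- socket_30: bright steel hexagon socket, a round cylinder 30 mm in outside diameter and 40 mm tall, third smallest. It stands upright with a 10 mm square hole on top and its hexagon opening (21 mm across the flats, 27 mm deep) downward. It starts loose on the cart top, in front of the black bail of an oscilloscope (a bar 32 to 49 mm high, at x = 0.56 m and beyond). Origin: centre of its underside; z up along its axis.
- socket_35: bright steel hexagon socket, a round cylinder 35 mm in outside diameter and 44 mm tall, third largest. It stands upright with a 10 mm square hole on top and its hexagon opening (26 mm across the flats, 27 mm deep) downward. It starts loose on the cart top, in front of the black bail of an oscilloscope (a bar 32 to 49 mm high, at x = 0.56 m and beyond). Origin: centre of its underside; z up along its axis.
- socket_40: bright steel hexagon socket, a round cylinder 40 mm in outside diameter and 48 mm tall, second largest. It stands upright with a 10 mm square hole on top and its hexagon opening (30 mm across the flats, 27 mm deep) downward. It starts loose on the cart top, in front of the black bail of an oscilloscope (a bar 32 to 49 mm high, at x = 0.56 m and beyond). Origin: centre of its underside; z up along its axis.
- socket_45: bright steel hexagon socket, a round cylinder 45 mm in outside diameter and 52 mm tall, the largest of the six. It stands upright with a 10 mm square hole on top and its hexagon opening (34 mm across the flats, 27 mm deep) downward. It starts, and stays, on the pin at one end of the socket tray. Which end differs from start to start. Origin: centre of its underside; z up along its axis.
- post_1: free bare metal pin number 1 of four on the socket tray, a fixed black base 305 x 64 mm, floor 6 mm and rim 10 mm above the cart top, with six equal pins in one row, 49 mm apart; the two end pins carry a socket each. Pin 9 mm thick, 22 mm tall, its upper 12 mm tapered to a 4 mm tip. Origin: its foot, on the tray floor; x along the row from post_1 towards post_4, z up.
- post_2: free bare metal pin number 2 of four on the socket tray, a fixed black base 305 x 64 mm, floor 6 mm and rim 10 mm above the cart top, with six equal pins in one row, 49 mm apart; the two end pins carry a socket each. Pin 9 mm thick, 22 mm tall, its upper 12 mm tapered to a 4 mm tip. Origin: its foot, on the tray floor; x along the row from post_1 towards post_4, z up.
- post_3: free bare metal pin number 3 of four on the socket tray, a fixed black base 305 x 64 mm, floor 6 mm and rim 10 mm above the cart top, with six equal pins in one row, 49 mm apart; the two end pins carry a socket each. Pin 9 mm thick, 22 mm tall, its upper 12 mm tapered to a 4 mm tip. Origin: its foot, on the tray floor; x along the row from post_1 towards post_4, z up.
- post_4: free bare metal pin number 4 of four on the socket tray, a fixed black base 305 x 64 mm, floor 6 mm and rim 10 mm above the cart top, with six equal pins in one row, 49 mm apart; the two end pins carry a socket each. Pin 9 mm thick, 22 mm tall, its upper 12 mm tapered to a 4 mm tip. Origin: its foot, on the tray floor; x along the row from post_1 towards post_4, z up.

How it is judged:
At the end, for the whole second after the job is handed in: Sizes rise without a break along the row: each loose socket over its own free pin (axes within 15 mm), underside within 4 mm of the tray floor, upright within 0.12 rad; end sockets upright, within 16 mm of their start; all released and at rest (((x of socket_45 in the frame of post_4 above 0.03 m and horizontal distance between socket_25 and post_1 below 0.015 m and z of socket_25 in the frame of post_1 between -0.004 and 0.004 m and horizontal distance between socket_30 and post_2 below 0.015 m and z of socket_30 in the frame of post_2 between -0.004 and 0.004 m and horizontal distance between socket_35 and post_3 below 0.015 m and z of socket_35 in the frame of post_3 between -0.004 and 0.004 m and horizontal distance between socket_40 and post_4 below 0.015 m and z of socket_40 in the frame of post_4 between -0.004 and 0.004 m) or (x of socket_45 in the frame of post_1 below -0.03 m and horizontal distance between socket_25 and post_4 below 0.015 m and z of socket_25 in the frame of post_4 between -0.004 and 0.004 m and horizontal distance between socket_30 and post_3 below 0.015 m and z of socket_30 in the frame of post_3 between -0.004 and 0.004 m and horizontal distance between socket_35 and post_2 below 0.015 m and z of socket_35 in the frame of post_2 between -0.004 and 0.004 m and horizontal distance between socket_40 and post_1 below 0.015 m and z of socket_40 in the frame of post_1 between -0.004 and 0.004 m)) and distance of each of socket_20, socket_45 from where it was at the start of the episode below 0.016 m and angle between each of socket_20, socket_25, socket_30, socket_35, socket_40, socket_45's own z axis and vertical below 0.12 rad and linear speed of each of socket_20, socket_25, socket_30, socket_35, socket_40, socket_45 below 0.02 m/s and angular speed of each of socket_20, socket_25, socket_30, socket_35, socket_40, socket_45 below 0.3 rad/s); the robot touches nothing.
It also fails if it takes over 93 s, if anything falls off the work surface, if the arm or the gripper's body presses on something with over 40 N, if the wrist force passes 120 N, or if a joint passes its speed limit or range.

## Robot

A 6-joint arm with a two-finger parallel gripper is mounted at the origin on a cart in front of the work surface, level with it; the furniture and walls round the work are solid. World frame = base frame: x ahead of the robot, y to its left, z up, the work surface at z = 0. Lengths are in m, angles in rad, forces in N, time in s.
With the tool pointing down it reaches from about 0.25 to 0.725 m from the base axis. Payload 4 kg.
Tool frame: the origin (TCP) lies midway between the tips of the shut fingers; the grasp point (between the pads) lies 19 mm behind it; z points along the fingers, y is the line along which they close (so a half turn about z gives the same grasp; the last joint's range is limited). The gripper opens to 85 mm and grips with 20 to 120 N. Pads are 22 mm wide; open, the fingers measure 114 mm over their backs; the gripper's body (76 mm by 85 mm) begins 54 mm behind the grasp point. The pads swing forward as they close: fully open they stand 13 mm farther back than shut.
Start: joints at [1.206, 0.241, 0.005, 1.335, 0, 1.571], TCP at [0.178, 0.467, 0.231] pointing down, gripper open.
Joint ranges: [-2.72, 2.72], [-1.05, 1.87], [-1.09, 1.28], [-1.99, 2.15], [-1.42, 1.44], [-3.14, 3.14]. Speed limits (rad/s): [2.79, 2.79, 3.14, 3.14, 3.14, 3.14].

## Interface

Orientations are given as a unit quaternion [x, y, z, w].
In Python, from workcell import bot gives the robot as it stands.
- The arm moves only by the tool move_arm, never from a script. Its argument "motion" is a list of rows, each an object of numbers: "x", "y", "z": the shift along the tool's x, y, z in cm; "yaw": the turn about the tool's z in degrees. A call has 1 to 20 rows; each row is the pose to reach, as a shift and turn from the pose commanded when the call began, along the tool's axes at that moment; what a row does not reach only later rows make up. A row lasts 1/8 s, in which the tool goes at most 62.5 mm and 10.7 degrees, less where a joint would pass 70% of its speed; a pose out of reach is approached as far as the arm can. A call with a gripper value outside its range is refused whole. "gripper" is the opening, from -1 (shut) to 1 (fully open), set as the call begins (left out, the last holds). The fingers move at their own pace and stop on an object; the grip force is fixed at half the most. Time passes only in rows, so rows that repeat a pose let the fingers close. It gives the time, the measured TCP pose, the force, the opening and the grip force at its end, in the units of the state.
- bot.get_obs(): the state, without advancing time (a new reading comes with each control period).
- bot.camera(name): name is "scene" or "side" or "wrist"; returns the picture (480x640x3 uint8, blue, green, red); there is no depth.
- bot.camera_model(name): a dict with "K" (3x3 intrinsics, pixels), "dist" ([k1, k2, p1, p2, k3] as OpenCV has them; the pictures are not rectified), "world_from_camera" (4x4, takes a point from camera to world coordinates). Camera axes: x right, y down, z forward; pixel columns grow to the right and rows downward; lengths in m; the calibration is good to about 2 mm. A picture is of the moment at which its call begins: read the wrist's pose just before it. camera_model takes no time and is no camera call; for the wrist camera it gives the pose at the moment of the call.
- bot.job_done(): hands the job in; it is judged then, once.
Trained networks look in the newest picture that a camera, given by its name, has taken for a name from the list of things; names that differ only in an ending like _2 or _b are one class to them, and where a whole thing is asked for, a point or a joint stands for the part that bears it (a point fixed in the world has none). Each returns a list of dicts, best first, with "score" (0 to 1); they miss things now and then, are a little off and sometimes report something else, mostly with a low value. They report only what shows in the picture. A call takes as long as a camera call.
- bot.cut_out(camera, name): "mask" (480x640 bool, what is visible of it) and "centre" ([row, column] in pixels, amid what is visible of it).
The state is a dict: "clock": time; "joint_pos": joint angles; "joint_vel": joint speeds; "tau": joint torques, N m; "eef_pos": TCP position; "tool_rot": TCP orientation; "ft_force": force on the tool from outside, world axes, zero at the start; "ft_torque": the same for the moment, N m; "grip_width": finger opening in m; "grasp_force": force on a finger pad.
Only numpy, scipy, OpenCV 4.12 (cv2) and the standard library are available. Lean on these libraries where they do the work, as an engineer would, in place of code of your own. Each camera call takes 0.05 s, during which the arm holds its last target. There are 200 camera calls.

## Working session

There is one attempt and no reset: what is moved stays moved. The work goes in short steps, Python scripts to look and compute and a tool call to move; the robot and the scene stay as the last step left them, time stands still between calls to the robot, and variables do not carry over. Pictures are saved under pics/ and viewed, at most 14 in all, crops included, and the job is handed in when it is done.

Besides the shell and the picture viewer there is one more tool, called after "Call:" as name([rows], argument=value, ...), one row to a line, values as JSON. move_arm: Moves the arm, as the interface text tells. Its arguments: {"type":"object","properties":{"motion":{"type":"array"},"gripper":{"type":"number"}},"required":["motion"]}

```bash
mkdir -p pics; ls; python3 - <<'E'
from workcell import bot
import cv2,numpy as np
np.set_printoptions(precision=4,suppress=True)
o=bot.get_obs();print({k:np.round(v,3).tolist() for k,v in o.items()})
ims=[]
for c in["scene","side","wrist"]:
    im=bot.camera(c);cv2.imwrite(f"pics/{c}0.png",im)
    m=bot.camera_model(c);print(c,np.array(m["K"]).tolist(),m["dist"]);print(np.array(m["world_from_camera"]))
E
```

```text
pics
{'clock': 0.0, 'joint_pos': [1.206, 0.241, 0.004, 1.335, -0.0, 1.571], 'joint_vel': [0.001, 0.001, -0.001, -0.0, 0.0, 0.002], 'tau': [-0.0, -37.232, 25.241, 0.017, 0.0, 0.0], 'eef_pos': [0.178, 0.467, 0.23], 'tool_rot': [0.181, 0.983, -0.001, -0.0], 'ft_force': [-0.242, 0.68, -0.163], 'ft_torque': [0.036, -0.052, -0.025], 'grasp_force': 0.0, 'grip_width': 0.085}
scene [[621.682286996599, 0.0, 322.60452407696016], [0.0, 621.682286996599, 236.1100177800689], [0.0, 0.0, 1.0]] [-0.1985  0.      0.      0.      0.    ]
[[ 0.6779  0.6016 -0.4225  1.009 ]
 [ 0.7351 -0.5503  0.3959 -0.4077]
 [ 0.0057 -0.5789 -0.8153  0.9316]
 [ 0.      0.      0.      1.    ]]
side [[499.9980371948384, 0.0, 320.3685506983523], [0.0, 499.9980371948384, 238.9910889308709], [0.0, 0.0, 1.0]] [0.0412 0.     0.     0.     0.    ]
[[-0.9689 -0.0896  0.2309  0.3518]
 [-0.2465  0.4369 -0.8651  0.8465]
 [-0.0233 -0.8951 -0.4453  0.4581]
 [ 0.      0.      0.      1.    ]]
wrist [[337.482582975341, 0.0, 319.1457152425659], [0.0, 337.482582975341, 241.5529032455744], [0.0, 0.0, 1.0]] [-0.0175  0.      0.      0.      0.    ]
[[ 0.3565  0.8985  0.2562  0.1126]
 [ 0.9343 -0.3426 -0.0983  0.4923]
 [-0.0005  0.2744 -0.9616  0.3726]
 [ 0.      0.      0.      1.    ]]
```

View pics/scene0.png

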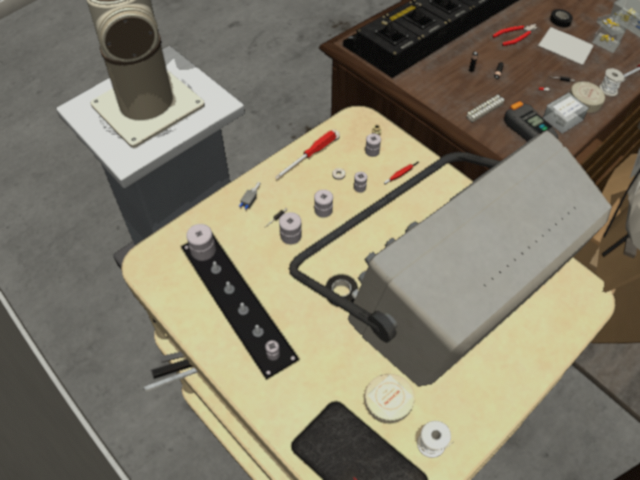

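View pics/side0.png

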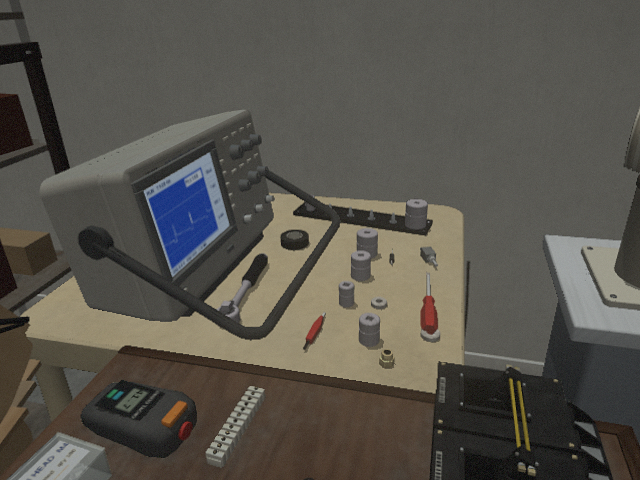

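```bash
cat > h.py <<'E'
import numpy as np,cv2
from workcell import bot
np.set_printoptions(precision=4,suppress=True)
def ray(cam,uv,z):
    m=bot.camera_model(cam);T=np.array(m["world_from_camera"])
    p=cv2.undistortPoints(np.array([[uv]],float),np.array(m["K"]),np.array(m["dist"]))[0,0]
    d=T[:3,:3]@[p[0],p[1],1];o=T[:3,3];return (o+d*(z-o[2])/d[2])[:2]
def proj(cam,P):
    m=bot.camera_model(cam);T=np.linalg.inv(np.array(m["world_from_camera"]))
    return cv2.projectPoints(np.atleast_2d(np.array(P,float)),cv2.Rodrigues(T[:3,:3])[0],T[:3,3],np.array(m["K"]),np.array(m["dist"]))[0][:,0]
E
python3 - <<'E'
from h import *
for c in["scene","side"]:
  for n in["socket_20","socket_25","socket_30","socket_35","socket_40","socket_45","post_1"]:
    for d in bot.cut_out(c,n)[:4]:
      m=d["mask"];ys,xs=np.nonzero(m)
      print(c,n,round(d["score"],2),np.round(d["centre"]),m.sum(),xs.min(),xs.max(),ys.min(),ys.max(),ray(c,d["centre"][::-1],.03))
E
```

```text
scene socket_20 0.89 [203. 323.] 464 314 332 190 217 [0.4864 0.0818]
scene socket_20 0.86 [240. 198.] 815 186 215 224 259 [ 0.3979 -0.1392]
scene socket_20 0.73 [231. 289.] 647 279 302 212 244 [ 0.4928 -0.0059]
scene socket_20 0.58 [146. 371.] 319 365 380 133 156 [0.4452 0.2513]
scene socket_25 0.89 [203. 323.] 464 314 332 190 217 [0.4864 0.0818]
scene socket_25 0.86 [240. 198.] 815 186 215 224 259 [ 0.3979 -0.1392]
scene socket_25 0.73 [231. 289.] 647 279 302 212 244 [ 0.4928 -0.0059]
scene socket_25 0.58 [146. 371.] 319 365 380 133 156 [0.4452 0.2513]
scene socket_30 0.89 [203. 323.] 464 314 332 190 217 [0.4864 0.0818]
scene socket_30 0.86 [240. 198.] 815 186 215 224 259 [ 0.3979 -0.1392]
scene socket_30 0.73 [231. 289.] 647 279 302 212 244 [ 0.4928 -0.0059]
scene socket_30 0.58 [146. 371.] 319 365 380 133 156 [0.4452 0.2513]
scene socket_35 0.89 [203. 323.] 464 314 332 190 217 [0.4864 0.0818]
scene socket_35 0.86 [240. 198.] 815 186 215 224 259 [ 0.3979 -0.1392]
scene socket_35 0.73 [231. 289.] 647 279 302 212 244 [ 0.4928 -0.0059]
scene socket_35 0.58 [146. 371.] 319 365 380 133 
[... 1978 characters left out ...]
353 282 307 [0.4854 0.1928]
side socket_40 0.76 [264. 361.] 535 351 370 251 281 [0.481  0.0941]
side socket_40 0.64 [240. 367.] 517 357 377 228 258 [0.486  0.0027]
side socket_45 0.93 [325. 367.] 650 358 379 313 346 [0.4412 0.2687]
side socket_45 0.77 [293. 347.] 347 339 353 282 307 [0.4854 0.1928]
side socket_45 0.76 [264. 361.] 535 351 370 251 281 [0.481  0.0941]
side socket_45 0.64 [240. 367.] 517 357 377 228 258 [0.486  0.0027]
side post_1 0.62 [239. 367.] 502 357 377 228 257 [ 0.4865 -0.0037]
side post_1 0.55 [220. 372.] 40 369 374 211 219 [ 0.4911 -0.0908]
side post_1 0.49 [213. 350.] 33 348 352 207 216 [ 0.5419 -0.1166]
side post_1 0.45 [220. 392.] 50 389 396 212 222 [ 0.4506 -0.1015]
```

The scene picture shows the largest socket on the tray's far-left end (200,238) and the smallest at (272,350). The four bare pins lie between them, and the loose sockets are at (290,228), (323,203), (360,181) and (373,144). Next I fit cylinders to the masks.

```bash
cat >> h.py <<'E'
from scipy.optimize import least_squares
SZ={20:34,25:37,30:40,35:44,40:48,45:52}
def box(cam,x,y,D,z0=0):
    a=np.linspace(0,2*np.pi,48);r=D/2000;h=SZ[D]/1000
    P=[[x+r*np.cos(t),y+r*np.sin(t),z] for t in a for z in(z0,z0+h)]
    p=proj(cam,P);return np.r_[p.min(0),p.max(0)]
def fit(obs,x0,sizes=(25,30,35,40),z0=0):
    "obs: list of (cam, bbox xmin ymin xmax ymax)"
    out=[]
    for D in sizes:
        f=lambda q:np.concatenate([box(c,*q,D,z0)-(np.array(b)+[-.5,-.5,.5,.5]) for c,b in obs])
        s=least_squares(f,x0,diff_step=1e-3);out.append((D,np.sqrt(np.mean(s.fun**2)),s.x))
    return sorted(out,key=lambda t:t[1])
def bb(m):
    ys,xs=np.nonzero(m);return [xs.min(),ys.min(),xs.max(),ys.max()]
E
python3 - <<'E'
from h import *
S={'a':((314,190,332,217),(351,251,370,281),(.48,.09)),'b':((279,212,302,244),(357,228,377,258),(.49,0)),'c':((365,133,380,156),(358,313,379,346),(.44,.26)),'d':(None,(339,282,353,307),(.48,.19))}
for k,(a,b,x0) in S.items():
  for obs in ([("scene",a)] if a else [],[("side",b)],[("scene",a),("side",b)] if a else []):
    if obs: print(k,[o[0] for o in obs],[(D,round(r,2),x.round(4)) for D,r,x in fit(obs,x0)[:2]])
print(fit([("scene",(186,224,215,259))],(.4,-.14),(40,45),.006))
print(fit([("side",(405,198,428,229))],(.4,-.14),(40,45),.006))
for uv in[(215.5,267),(229,288),(243,309),(258,331)]:print(ray("scene",uv,.017))
for uv in[(392,217),(371.5,215),(350,211.5)]:print(ray("side",uv,.017))
print(ray("scene",(272,344),.04))
im=cv2.imread("pics/scene0.png")[205:405,150:330];cv2.imwrite("pics/crop1.png",cv2.resize(im,None,fx=3,fy=3,interpolation=3))
E
```

```text
a ['scene'] [(35, np.float64(0.48), array([0.4834, 0.0848])), (30, np.float64(1.22), array([0.4823, 0.0858]))]
a ['side'] [(35, np.float64(0.23), array([0.4826, 0.0882])), (30, np.float64(1.4), array([0.483 , 0.0853]))]
a ['scene', 'side'] [(35, np.float64(0.56), array([0.483 , 0.0857])), (30, np.float64(1.32), array([0.4827, 0.0857]))]
b ['scene'] [(40, np.float64(0.37), array([0.4868, 0.0024])), (35, np.float64(1.74), array([0.4856, 0.0032]))]
b ['side'] [(40, np.float64(0.36), array([0.4856, 0.0014])), (35, np.float64(1.14), array([ 0.486 , -0.0017]))]
b ['scene', 'side'] [(40, np.float64(0.44), array([0.4861, 0.0023])), (35, np.float64(1.56), array([0.4856, 0.0023]))]
c ['scene'] [(30, np.float64(0.16), array([0.4377, 0.2632])), (25, np.float64(1.22), array([0.4368, 0.2643]))]
c ['side'] [(30, np.float64(0.55), array([0.4395, 0.264 ])), (25, np.float64(1.69), array([0.4396, 0.2624]))]
c ['scene', 'side'] [(30, np.float64(0.56), array([0.4389, 0.2634])), (25, np.float64(1.56), array([0.4389, 0.2631]))]
d ['side'] [(25, np.float64(0.72), array([0.4898, 0.1784])), (30, np.float64(2.33), array([0.4895, 0.1801]))]
[(45, np.float64(0.5553529531288073), array([ 0.4057, -0.1387])), (40, np.float64(1.4725193313379608), array([ 0.4044, -0.1382]))]
[(45, np.float64(0.35895890069224945), array([ 0.4043, -0.1389])), (40, np.float64(1.72005722704333), array([ 0.4043, -0.1426]))]
[ 0.4572 -0.1471]
[ 0.507  -0.1557]
[ 0.5551 -0.1634]
[ 0.6037 -0.1708]
[ 0.4554 -0.1443]
[ 0.5001 -0.1464]
[ 0.5497 -0.1562]
[ 0.6464 -0.175 ]
```

View pics/crop1.png

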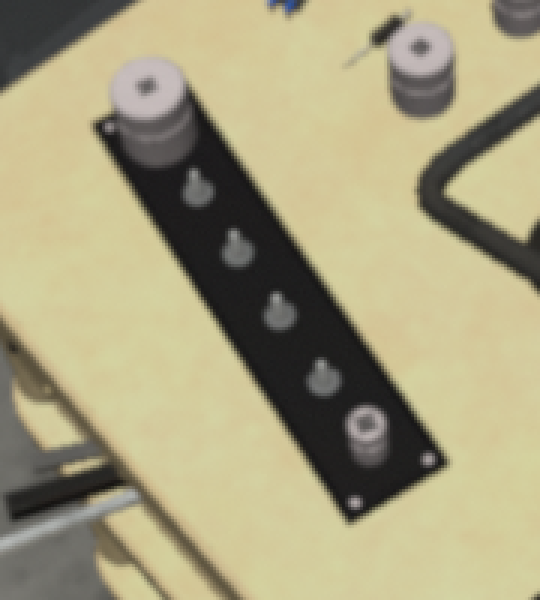

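View pics/wrist0.png

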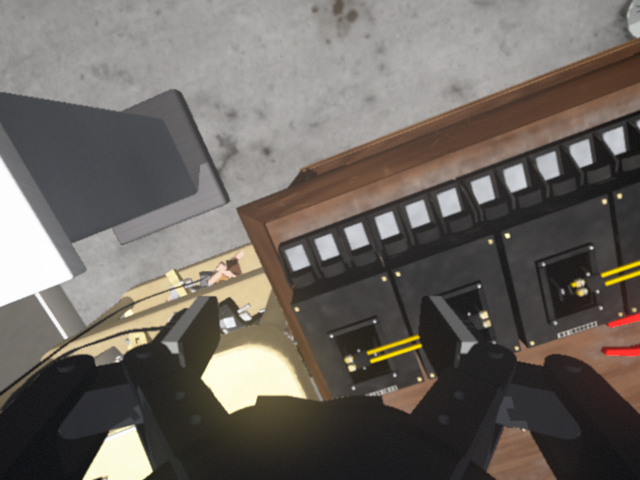

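The fits name the loose sockets clearly: 40 at (0.486,0.002), 35 at (0.483,0.086), 25 at (0.490,0.178) and 30 at (0.439,0.263). The large end is at (0.405,-0.139), so the pin order from there is 40, 35, 30, 25. I move the wrist camera over the sockets and turn the tool square to the tray row.

Call:
move_arm([
  {"x": -6,"y": -2.5,"z": -0.3,"yaw": -6},
  {"x": -12,"y": -5,"z": -0.7,"yaw": -12.3},
  {"x": -18,"y": -7.5,"z": -1,"yaw": -12.3},
  {"x": -24,"y": -10,"z": -1.4,"yaw": -12.3},
  {"x": -30,"y": -12.5,"z": -1.7,"yaw": -12.3},
  {"x": -35.8,"y": -14.9,"z": -2,"yaw": -12.3},
  {"x": -35.8,"y": -14.9,"z": -2,"yaw": -12.3},
  {"x": -35.8,"y": -14.9,"z": -2,"yaw": -12.3},
], gripper=0)

```text
clock: 1.85
eef_pos: [0.4598, 0.1997, 0.2511]
tool_rot: [0.076, 0.997, 0.0, -0.0]
ft_force: [0.3, 0.5, 0.8]
grip_width: 0.0427
grasp_force: 0.0
```

```bash
python3 - <<'E'
from h import *
o=bot.get_obs();print(o["eef_pos"],o["tool_rot"],o["grip_width"],o["clock"])
im=bot.camera("wrist");cv2.imwrite("pics/w1.png",im)
X={'35':(.483,.0857),'40':(.4861,.0023),'30':(.4389,.2634),'25':(.4898,.1784)}
for d in bot.cut_out("wrist","socket_25")[:8]:
  b=bb(d["mask"]);x0=ray("wrist",d["centre"][::-1],.03)
  print(round(d["score"],2),b,[(D,round(r,2),x.round(4)) for D,r,x in fit([("wrist",b)],x0)[:2]])
for uv in[(338,174),(280,215),(300,150),(293,265),(371,207)]:print(uv,ray("scene",uv,.0 if uv[0]!=293 and uv[0]!=371 else .04))
E
```

```text
[0.4598 0.1997 0.2511] [ 0.076   0.9971  0.0001 -0.0004] 0.0426831798745475 1.85
0.94 [np.int64(0), np.int64(189), np.int64(47), np.int64(235)] [(30, np.float64(5.73), array([ 0.41  , -0.1285])), (35, np.float64(6.29), array([ 0.4098, -0.1259]))]
0.92 [np.int64(205), np.int64(227), np.int64(244), np.int64(265)] [(35, np.float64(0.49), array([0.4822, 0.0898])), (30, np.float64(2.24), array([0.4828, 0.0887]))]
0.83 [np.int64(45), np.int64(378), np.int64(76), np.int64(405)] [(25, np.float64(3.32), array([ 0.6496, -0.1762])), (30, np.float64(5.91), array([ 0.6486, -0.1742]))]
0.76 [np.int64(293), np.int64(226), np.int64(314), np.int64(253)] [(25, np.float64(0.66), array([0.4892, 0.1798])), (30, np.float64(3.05), array([0.4886, 0.1803]))]
0.66 [np.int64(128), np.int64(238), np.int64(179), np.int64(281)] [(40, np.float64(1.04), array([0.4853, 0.0059])), (35, np.float64(1.89), array([0.4859, 0.0042]))]
0.63 [np.int64(359), np.int64(169), np.int64(392), np.int64(200)] [(30, np.float64(0.32), array([0.4383, 0.2666])), (35, np.float64(2.32), array([0.4378, 0.2659]))]
(338, 174) [0.4358 0.1695]
(280, 215) [0.4362 0.0184]
(300, 150) [0.3361 0.157 ]
(293, 265) [ 0.5573 -0.053 ]
(371, 207) [0.5587 0.1344]
```

View pics/w1.png

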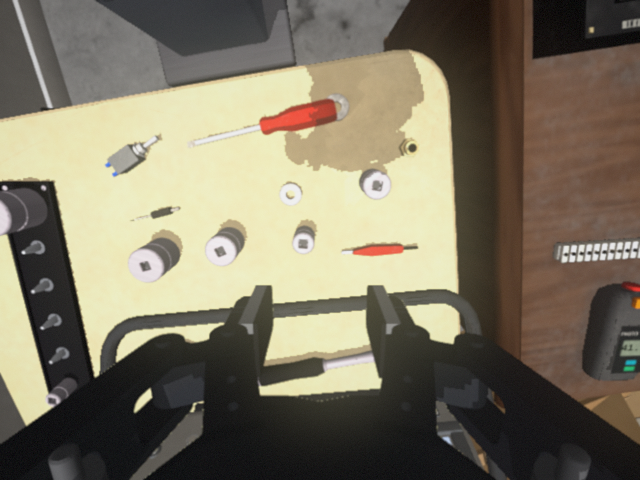

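The wrist view agrees with the fits to within about 3 mm. Between the fingertips it shows only the bail and a screwdriver lying behind it. Socket 25 is at (303,240), clear of the washer and the red probe. I pick it up first.

Call:
move_arm([
  {"x": -3.2,"y": -1.6,"z": 5},
  {"x": -3.2,"y": -1.6,"z": 11},
  {"x": -3.2,"y": -1.6,"z": 16},
  {"x": -3.2,"y": -1.6,"z": 20},
  {"x": -3.2,"y": -1.6,"z": 23},
  {"x": -3.2,"y": -1.6,"z": 24.5},
  {"x": -3.2,"y": -1.6,"z": 24.5},
  {"x": -3.2,"y": -1.6,"z": 24.5},
])

```text
invalid input at $.motion[0]: expected keys x, y, z, yaw
```

Call:
move_arm([
  {"z": 0},
  {"z": 0},
  {"z": 0},
  {"z": 0},
  {"z": 0},
  {"z": 0},
], gripper=-1)

```text
invalid input at $.motion[0]: expected keys x, y, z, yaw
```

Call:
move_arm([
  {"z": -3},
  {"z": -7},
  {"z": -11},
  {"z": -11},
])

```text
invalid input at $.motion[0]: expected keys x, y, z, yaw
```

```bash
python3 - <<'E'
from h import *
o=bot.get_obs();print(o["eef_pos"],o["tool_rot"])
im=bot.camera("wrist");cv2.imwrite("pics/w2.png",im)
print(proj("wrist",[o["eef_pos"],o["eef_pos"]+[0,0,.019]]))
for d in bot.cut_out("wrist","socket_25")[:6]: print(round(d["score"],2),bb(d["mask"]),d["centre"])
E
```

```text
[0.4587 0.201  0.2512] [ 0.0743  0.9972  0.0001 -0.0005]
[[317.196  303.8485]
 [316.9897 324.8267]]
0.98 [np.int64(127), np.int64(238), np.int64(178), np.int64(282)] [260.4, 153.2]
0.85 [np.int64(291), np.int64(226), np.int64(313), np.int64(254)] [238.8, 305.3]
0.79 [np.int64(45), np.int64(379), np.int64(74), np.int64(404)] [389.0, 60.3]
0.76 [np.int64(359), np.int64(170), np.int64(390), np.int64(200)] [187.4, 377.7]
0.65 [np.int64(49), np.int64(347), np.int64(67), np.int64(362)] [354.3, 58.1]
0.6 [np.int64(0), np.int64(189), np.int64(47), np.int64(234)] [209.9, 21.4]
```

View pics/w2.png

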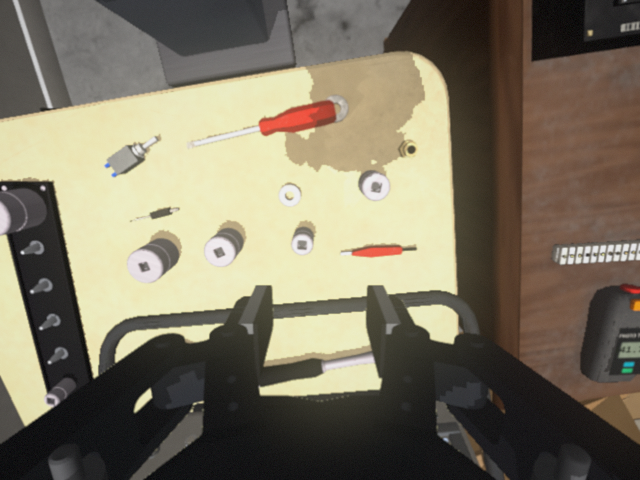

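The refusal shows that every row needs all four keys. The picture shows nothing has moved, and socket 25 is at (302,240).

Call:
move_arm([
  {"x": -3.3,"y": -1.6,"z": 5,"yaw": 0},
  {"x": -3.3,"y": -1.6,"z": 11,"yaw": 0},
  {"x": -3.3,"y": -1.6,"z": 16,"yaw": 0},
  {"x": -3.3,"y": -1.6,"z": 20,"yaw": 0},
  {"x": -3.3,"y": -1.6,"z": 23,"yaw": 0},
  {"x": -3.3,"y": -1.6,"z": 24.5,"yaw": 0},
  {"x": -3.3,"y": -1.6,"z": 24.5,"yaw": 0},
  {"x": -3.3,"y": -1.6,"z": 24.5,"yaw": 0},
])

```text
clock: 3.05
eef_pos: [0.4909, 0.1802, 0.0077]
tool_rot: [0.075, 0.997, 0.001, 0.001]
ft_force: [0.5, 0.2, 0.1]
grip_width: 0.0429
grasp_force: 0.0
```

Call:
move_arm([
  {"x": 0,"y": 0,"z": 0,"yaw": 0},
  {"x": 0,"y": 0,"z": 0,"yaw": 0},
  {"x": 0,"y": 0,"z": 0,"yaw": 0},
  {"x": 0,"y": 0,"z": 0,"yaw": 0},
  {"x": 0,"y": 0,"z": 0,"yaw": 0},
  {"x": 0,"y": 0,"z": 0,"yaw": 0},
], gripper=-1)

```text
clock: 3.8
eef_pos: [0.4911, 0.1797, 0.0078]
tool_rot: [0.075, 0.997, 0.001, 0.001]
ft_force: [-1.3, -0.5, 6.5]
grip_width: 0.0231
grasp_force: 58.5
```

Call:
move_arm([
  {"x": 0,"y": 0,"z": -3,"yaw": 0},
  {"x": 0,"y": 0,"z": -7,"yaw": 0},
  {"x": 0,"y": 0,"z": -11,"yaw": 0},
  {"x": 0,"y": 0,"z": -11,"yaw": 0},
])

```text
clock: 4.3
eef_pos: [0.4926, 0.1804, 0.1201]
tool_rot: [0.075, 0.997, 0.002, 0.004]
ft_force: [0.3, 0.4, -0.6]
grip_width: 0.0229
grasp_force: 58.8
```

```bash
python3 - <<'E'
from h import *
o=bot.get_obs();print(o["eef_pos"],o["tool_rot"])
im=bot.camera("wrist");cv2.imwrite("pics/w3.png",im)
print(proj("wrist",[o["eef_pos"],o["eef_pos"]+[0,0,.037]]))
for d in bot.cut_out("wrist","socket_25")[:6]: print(round(d["score"],2),bb(d["mask"]),d["centre"])
E
```

```text
[0.4926 0.1804 0.1201] [0.0751 0.9972 0.0018 0.0037]
[[319.4757 308.461 ]
 [319.9045 357.5837]]
0.97 [np.int64(290), np.int64(273), np.int64(349), np.int64(360)] [317.1, 319.2]
0.91 [np.int64(36), np.int64(236), np.int64(127), np.int64(305)] [268.5, 81.3]
0.86 [np.int64(157), np.int64(220), np.int64(223), np.int64(281)] [253.7, 188.7]
0.83 [np.int64(397), np.int64(128), np.int64(457), np.int64(175)] [150.6, 429.2]
```

View pics/w3.png

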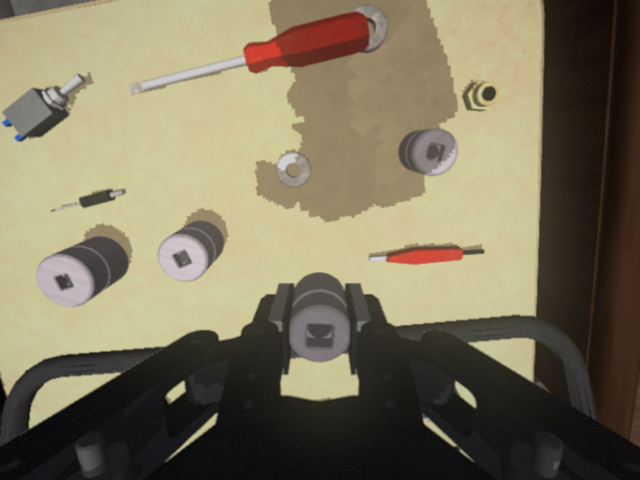

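Socket 25 is held upright, its hole at (320,335), and the other sockets stand undisturbed. I check its offset in the hand and how close the oscilloscope comes to the tray.

```bash
python3 - <<'E'
from h import *
o=bot.get_obs();z0=o["eef_pos"][2]-.0078
print("held",fit([("wrist",(290,273,349,360))],o["eef_pos"][:2],(25,30),z0), ray("wrist",(319.5,334),z0+.037))
for uv,z in[((357,318),0),((435,383),0),((380,325),.04),((335,285),.04),((400,335),.0),((342,285),0)]:print(uv,ray("scene",uv,z))
# pins: foot and tip from crop1 pixels
for f,t in[((197,196),(193,171)),((238,255),(234,232)),((280,318),(276,294)),((324,382),(320,361))]:
  g=lambda p:(150+p[0]/3-.33,205+p[1]/3-.33)
  print(ray("scene",g(f),.006),ray("scene",g(t),.028))
print("20",ray("scene",(150+366/3,205+424/3),.04))
E
```

```text
held [(25, np.float64(3.0546345039931864), array([0.4886, 0.1803])), (30, np.float64(10.67543871717354), array([0.4873, 0.1805]))] [0.4882 0.1804]
(357, 318) [ 0.69   -0.0275]
(435, 383) [ 0.8596 -0.0181]
(380, 325) [ 0.7379 -0.0255]
(335, 285) [ 0.6345 -0.0274]
(400, 335) [0.7617 0.0028]
(342, 285) [ 0.6259 -0.0013]
[ 0.4554 -0.148 ] [ 0.4533 -0.1455]
[ 0.5036 -0.1547] [ 0.5021 -0.1531]
[ 0.5522 -0.1625] [ 0.5497 -0.1605]
[ 0.5999 -0.1696] [ 0.5984 -0.1688]
20 [ 0.6495 -0.1776]
```

Call:
move_arm([
  {"x": -1,"y": -5.6,"z": 0,"yaw": 0},
  {"x": -2,"y": -11.2,"z": 0,"yaw": 0},
  {"x": -3,"y": -16.8,"z": 0,"yaw": 0},
  {"x": -4,"y": -22.4,"z": 0,"yaw": 0},
  {"x": -5,"y": -28,"z": 0,"yaw": 0},
  {"x": -7,"y": -32.7,"z": 0,"yaw": 0},
  {"x": -12,"y": -32.7,"z": 0,"yaw": 0},
  {"x": -16.4,"y": -32.7,"z": 0,"yaw": 0},
  {"x": -16.4,"y": -32.7,"z": 0,"yaw": 0},
  {"x": -16.4,"y": -32.7,"z": 0,"yaw": 0},
  {"x": -16.4,"y": -32.7,"z": 0,"yaw": 0},
])

```text
clock: 5.78
eef_pos: [0.6016, -0.1679, 0.1157]
tool_rot: [0.075, 0.997, 0.0, -0.001]
ft_force: [0.1, -0.6, -0.1]
grip_width: 0.0231
grasp_force: 59.0
```

```bash
python3 - <<'E'
from h import *
o=bot.get_obs();print(o["eef_pos"],o["tool_rot"])
im=bot.camera("wrist");cv2.imwrite("pics/w4.png",im)
z0=o["eef_pos"][2]-.0078
for d in bot.cut_out("wrist","socket_25")[:6]:
  b=bb(d["mask"]);print(round(d["score"],2),b,d["centre"])
  if abs(d["centre"][1]-319)<25 and d["centre"][0]>270: print("held",fit([("wrist",b)],o["eef_pos"][:2],(25,),z0))
for d in bot.cut_out("wrist","post_1")[:6]:
  b=bb(d["mask"]);print("post",round(d["score"],2),b,ray("wrist",((b[0]+b[2])/2,(b[1]+b[3])/2),.017))
P=[(.405+i*.0485*1.0,-.1388-.0073*i,.006) for i in range(6)];print(proj("wrist",P))
E
```

```text
[ 0.6016 -0.1679  0.1157] [ 0.0749  0.9972  0.0002 -0.0011]
0.67 [np.int64(289), np.int64(273), np.int64(349), np.int64(361)] [319.8, 320.0]
held [(25, np.float64(2.2789349094210523), array([ 0.6016, -0.1675]))]
0.67 [np.int64(511), np.int64(0), np.int64(626), np.int64(73)] [31.6, 562.9]
post 0.94 [np.int64(309), np.int64(7), np.int64(333), np.int64(35)] [ 0.4582 -0.1445]
post 0.82 [np.int64(309), np.int64(89), np.int64(332), np.int64(114)] [ 0.5053 -0.1519]
post 0.7 [np.int64(308), np.int64(161), np.int64(330), np.int64(185)] [ 0.5516 -0.1599]
post 0.68 [np.int64(308), np.int64(226), np.int64(329), np.int64(247)] [ 0.5974 -0.1672]
[[317.3209 -68.801 ]
 [317.4453  19.3639]
 [317.5606  98.8525]
 [317.6669 170.4422]
 [317.7645 234.9512]
 [317.8541 293.1647]]
```

View pics/w4.png

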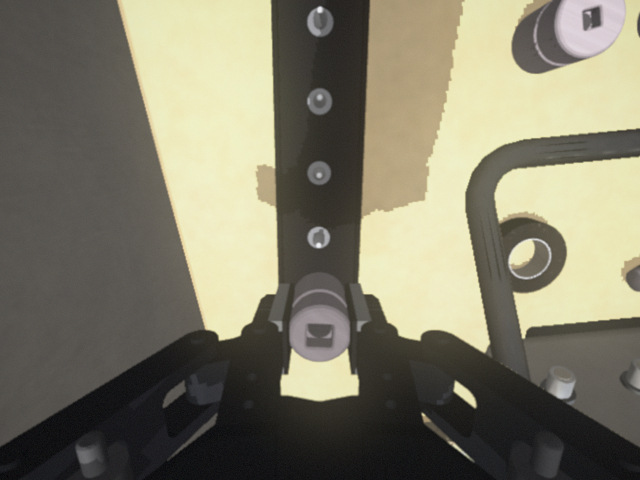

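The pins line up at (320,22), (320,101), (319,173) and (318,237). The held socket hangs 3 mm too far forward over the last pin. I correct that and lower it.

Call:
move_arm([
  {"x": 0.3,"y": 0,"z": 3,"yaw": 0},
  {"x": 0.3,"y": 0,"z": 6,"yaw": 0},
  {"x": 0.3,"y": 0,"z": 7.5,"yaw": 0},
  {"x": 0.3,"y": 0,"z": 8.3,"yaw": 0},
  {"x": 0.3,"y": 0,"z": 8.9,"yaw": 0},
  {"x": 0.3,"y": 0,"z": 9.5,"yaw": 0},
  {"x": 0.3,"y": 0,"z": 9.9,"yaw": 0},
  {"x": 0.3,"y": 0,"z": 10.1,"yaw": 0},
  {"x": 0.3,"y": 0,"z": 10.1,"yaw": 0},
])

```text
clock: 7.05
eef_pos: [0.6002, -0.168, 0.0153]
tool_rot: [0.075, 0.997, 0.0, -0.0]
ft_force: [-0.6, 0.3, -0.7]
grip_width: 0.0232
grasp_force: 59.0
```

Call:
move_arm([
  {"x": 0,"y": 0,"z": 0.1,"yaw": 0},
  {"x": 0,"y": 0,"z": 0.15,"yaw": 0},
  {"x": 0,"y": 0,"z": 0.15,"yaw": 0},
])

```text
clock: 7.42
eef_pos: [0.6003, -0.168, 0.014]
tool_rot: [0.075, 0.997, -0.0, 0.0]
ft_force: [-1.2, 0.5, -0.0]
grip_width: 0.0229
grasp_force: 59.1
```

Call:
move_arm([
  {"x": 0,"y": 0,"z": 0,"yaw": 0},
  {"x": 0,"y": 0,"z": 0,"yaw": 0},
  {"x": 0,"y": 0,"z": 0,"yaw": 0},
  {"x": 0,"y": 0,"z": 0,"yaw": 0},
], gripper=0)

```text
clock: 7.92
eef_pos: [0.6002, -0.168, 0.0138]
tool_rot: [0.075, 0.997, 0.0, 0.0]
ft_force: [0.3, -0.4, 0.0]
grip_width: 0.0425
grasp_force: 0.0
```

Call:
move_arm([
  {"x": 0,"y": 0,"z": -3,"yaw": 0},
  {"x": 0,"y": 0,"z": -7,"yaw": 0},
  {"x": 0,"y": 0,"z": -12,"yaw": 0},
  {"x": 5,"y": 0,"z": -16,"yaw": 0},
  {"x": 10,"y": 0,"z": -16,"yaw": 0},
  {"x": 10,"y": 0,"z": -16,"yaw": 0},
  {"x": 10,"y": 0,"z": -16,"yaw": 0},
  {"x": 10,"y": 0,"z": -16,"yaw": 0},
])

```text
clock: 8.93
eef_pos: [0.5028, -0.1534, 0.174]
tool_rot: [0.075, 0.997, -0.0, 0.001]
ft_force: [0.3, 0.5, -0.4]
grip_width: 0.0432
grasp_force: 0.0
```

```bash
cat >> h.py <<'E'
def axes():
    from scipy.spatial.transform import Rotation as R
    return R.from_quat(bot.get_obs()["tool_rot"]).as_matrix()
def togo(x,y):
    o=bot.get_obs();return (axes().T@np.array([x-o["eef_pos"][0],y-o["eef_pos"][1],0])*100).round(2)
def look(cands,z0s=(0,.006),scored=False):
    "fit every socket mask in the wrist view"
    for d in bot.cut_out("wrist","socket_25")[:8]:
        b=bb(d["mask"]);c=ray("wrist",d["centre"][::-1],.03);z0=.006 if c[1]<-.09 else 0
        if min(b)<=0 or b[2]>=639 or b[3]>=479: continue
        print(round(d["score"],2),[int(v) for v in b],[(D,round(r,2),x.round(4)) for D,r,x in fit([("wrist",b)],c,(20,25,30,35,40,45),z0)[:1]])
E
python3 - <<'E'
from h import *
o=bot.get_obs();print(o["eef_pos"],o["clock"])
im=bot.camera("wrist");cv2.imwrite("pics/w5.png",im);look(0)
im=bot.camera("scene");cv2.imwrite("pics/s5.png",im)
for d in bot.cut_out("scene","socket_25")[:8]:
  b=bb(d["mask"]);c=ray("scene",d["centre"][::-1],.03)
  print(b,[(D,round(r,2),x.round(4)) for D,r,x in fit([("scene",b)],c,(20,25,30,35,40,45),.006 if c[1]<-.09 else 0)[:1]])
print(togo(.4385,.265),togo(.4385,.2648))
E
```

```text
[ 0.5028 -0.1534  0.174 ] 8.925
0.97 [309, 350, 329, 386] [(20, np.float64(0.41), array([ 0.6465, -0.1743]))]
0.93 [306, 306, 332, 346] [(25, np.float64(0.62), array([ 0.5983, -0.167 ]))]
0.78 [555, 143, 631, 187] [(35, np.float64(1.11), array([0.4821, 0.0861]))]
0.68 [290, 71, 352, 139] [(45, np.float64(0.19), array([ 0.406 , -0.1366]))]
[np.int64(186), np.int64(225), np.int64(214), np.int64(259)] [(45, np.float64(0.93), array([ 0.406, -0.14 ]))]
[np.int64(249), np.int64(316), np.int64(264), np.int64(337)] [(25, np.float64(0.83), array([ 0.5994, -0.1693]))]
[np.int64(365), np.int64(135), np.int64(379), np.int64(155)] [(25, np.float64(0.55), array([0.4371, 0.2625]))]
[np.int64(266), np.int64(341), np.int64(279), np.int64(360)] [(20, np.float64(0.15), array([ 0.6491, -0.1774]))]
[np.int64(314), np.int64(190), np.int64(332), np.int64(217)] [(35, np.float64(0.48), array([0.4834, 0.0848]))]
[np.int64(279), np.int64(213), np.int64(301), np.int64(244)] [(40, np.float64(0.54), array([0.487, 0.001]))]
[12.53 40.39  0.  ] [12.53 40.38  0.  ]
```

View pics/w5.png

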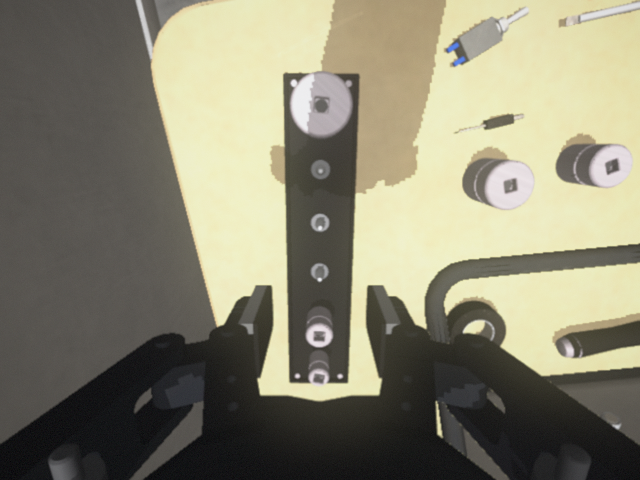

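Socket 25 is seated over its pin at (319,335) and the end sockets are unmoved. Socket 30 is next.

Call:
move_arm([
  {"x": 1.8,"y": 5.7,"z": 0,"yaw": 0},
  {"x": 3.6,"y": 11.5,"z": 0,"yaw": 0},
  {"x": 5.4,"y": 17.3,"z": 0,"yaw": 0},
  {"x": 7.2,"y": 23,"z": 0,"yaw": 0},
  {"x": 9,"y": 28.8,"z": 0,"yaw": 0},
  {"x": 10.8,"y": 34.6,"z": 0,"yaw": 0},
  {"x": 12.5,"y": 40.3,"z": 2,"yaw": 0},
  {"x": 12.5,"y": 40.3,"z": 7,"yaw": 0},
  {"x": 12.5,"y": 40.3,"z": 7,"yaw": 0},
  {"x": 12.5,"y": 40.3,"z": 7,"yaw": 0},
], gripper=0.2)

```text
clock: 10.38
eef_pos: [0.4387, 0.264, 0.1048]
tool_rot: [0.075, 0.997, 0.0, 0.0]
ft_force: [0.1, -0.0, 0.4]
grip_width: 0.0514
grasp_force: 0.0
```

```bash
python3 - <<'E'
from h import *
o=bot.get_obs();print(o["eef_pos"],o["clock"])
im=bot.camera("wrist");look(0)
E
```

```text
[0.4387 0.264  0.1048] 10.375
0.8 [297, 223, 342, 278] [(30, np.float64(0.57), array([0.4401, 0.2653]))]
0.56 [57, 306, 135, 374] [(35, np.float64(1.49), array([0.4845, 0.0885]))]
```

Call:
move_arm([
  {"x": -0.1,"y": 0.1,"z": 4,"yaw": 0},
  {"x": -0.1,"y": 0.1,"z": 7,"yaw": 0},
  {"x": -0.1,"y": 0.1,"z": 9,"yaw": 0},
  {"x": -0.1,"y": 0.1,"z": 9.7,"yaw": 0},
  {"x": -0.1,"y": 0.1,"z": 9.7,"yaw": 0},
  {"x": -0.1,"y": 0.1,"z": 9.7,"yaw": 0},
])

```text
clock: 11.22
eef_pos: [0.4403, 0.2655, 0.0082]
tool_rot: [0.075, 0.997, 0.001, 0.001]
ft_force: [-0.2, -0.3, 0.7]
grip_width: 0.0511
grasp_force: 0.0
```

Call:
move_arm([
  {"x": 0,"y": 0,"z": 0,"yaw": 0},
  {"x": 0,"y": 0,"z": 0,"yaw": 0},
  {"x": 0,"y": 0,"z": 0,"yaw": 0},
  {"x": 0,"y": 0,"z": 0,"yaw": 0},
  {"x": 0,"y": 0,"z": 0,"yaw": 0},
  {"x": 0,"y": 0,"z": 0,"yaw": 0},
], gripper=-1)

```text
clock: 11.98
eef_pos: [0.4398, 0.2652, 0.008]
tool_rot: [0.075, 0.997, 0.0, 0.001]
ft_force: [-0.7, -1.2, 5.5]
grip_width: 0.0286
grasp_force: 58.9
```

Call:
move_arm([
  {"x": 0,"y": 0,"z": -3,"yaw": 0},
  {"x": 0,"y": 0,"z": -7,"yaw": 0},
  {"x": 0,"y": 0,"z": -11,"yaw": 0},
  {"x": 0,"y": 0,"z": -11,"yaw": 0},
  {"x": 0,"y": 0,"z": -11,"yaw": 0},
])

```text
clock: 12.6
eef_pos: [0.4385, 0.2647, 0.1161]
tool_rot: [0.075, 0.997, -0.0, -0.0]
ft_force: [-0.4, -1.3, -1.6]
grip_width: 0.029
grasp_force: 59.5
```

```bash
python3 - <<'E'
from h import *
o=bot.get_obs();print(o["eef_pos"],togo(.5517,-.1605))
E
```

```text
[0.4385 0.2647 0.1161] [-17.55 -40.35   0.01]
```

Call:
move_arm([
  {"x": -1,"y": -5.8,"z": 0,"yaw": 0},
  {"x": -2.5,"y": -11.6,"z": 0,"yaw": 0},
  {"x": -4,"y": -17.3,"z": 0,"yaw": 0},
  {"x": -5.5,"y": -23,"z": 0,"yaw": 0},
  {"x": -7,"y": -28.8,"z": 0,"yaw": 0},
  {"x": -8.5,"y": -34.6,"z": 0,"yaw": 0},
  {"x": -10.5,"y": -40.3,"z": 0,"yaw": 0},
  {"x": -14,"y": -40.3,"z": 0,"yaw": 0},
  {"x": -17.5,"y": -40.3,"z": 0,"yaw": 0},
  {"x": -17.5,"y": -40.3,"z": 0,"yaw": 0},
  {"x": -17.5,"y": -40.3,"z": 0,"yaw": 0},
  {"x": -17.5,"y": -40.3,"z": 0,"yaw": 0},
])

```text
clock: 14.1
eef_pos: [0.5504, -0.1591, 0.1159]
tool_rot: [0.075, 0.997, 0.0, -0.001]
ft_force: [-0.4, -0.0, -1.2]
grip_width: 0.0289
grasp_force: 59.8
```

```bash
python3 - <<'E'
from h import *
o=bot.get_obs();print(o["eef_pos"],togo(.5517,-.1605))
bot.camera("wrist")
z0=o["eef_pos"][2]-.008
for d in bot.cut_out("wrist","socket_25")[:6]:
  b=bb(d["mask"])
  if abs(d["centre"][1]-319)<25 and 270<d["centre"][0]<350: print("held",b,fit([("wrist",b)],o["eef_pos"][:2],(30,),z0))
for d in bot.cut_out("wrist","post_1")[:4]:
  b=bb(d["mask"]);print("post",round(d["score"],2),b,ray("wrist",((b[0]+b[2])/2,(b[1]+b[3])/2),.017))
E
```

```text
[ 0.5504 -0.1591  0.1159] [-0.15 -0.12 -0.  ]
held [np.int64(282), np.int64(266), np.int64(357), np.int64(370)] [(30, np.float64(2.0595332375183197), array([ 0.5498, -0.1584]))]
post 0.87 [np.int64(307), np.int64(165), np.int64(329), np.int64(188)] [ 0.5027 -0.1521]
post 0.76 [np.int64(307), np.int64(230), np.int64(328), np.int64(251)] [ 0.5492 -0.1595]
post 0.56 [np.int64(307), np.int64(94), np.int64(330), np.int64(118)] [ 0.4566 -0.1448]
post 0.21 [np.int64(281), np.int64(266), np.int64(358), np.int64(371)] [ 0.6133 -0.1677]
```

Call:
move_arm([
  {"x": 0,"y": -0.1,"z": 3,"yaw": 0},
  {"x": 0,"y": -0.1,"z": 6,"yaw": 0},
  {"x": 0,"y": -0.1,"z": 7.5,"yaw": 0},
  {"x": 0,"y": -0.1,"z": 8.3,"yaw": 0},
  {"x": 0,"y": -0.1,"z": 8.9,"yaw": 0},
  {"x": 0,"y": -0.1,"z": 9.5,"yaw": 0},
  {"x": 0,"y": -0.1,"z": 9.9,"yaw": 0},
  {"x": 0,"y": -0.1,"z": 10.2,"yaw": 0},
  {"x": 0,"y": -0.1,"z": 10.2,"yaw": 0},
  {"x": 0,"y": -0.1,"z": 10.2,"yaw": 0},
])

```text
clock: 15.5
eef_pos: [0.5519, -0.1607, 0.015]
tool_rot: [0.075, 0.997, -0.0, 0.0]
ft_force: [0.4, 0.6, -1.7]
grip_width: 0.0285
grasp_force: 59.8
```

Call:
move_arm([
  {"x": 0,"y": 0,"z": 0.1,"yaw": 0},
  {"x": 0,"y": 0,"z": 0.1,"yaw": 0},
  {"x": 0,"y": 0,"z": 0.1,"yaw": 0},
])

```text
clock: 15.88
eef_pos: [0.552, -0.1607, 0.0141]
tool_rot: [0.075, 0.997, -0.0, 0.0]
ft_force: [-0.4, 0.2, 0.3]
grip_width: 0.0285
grasp_force: 60.0
```

Call:
move_arm([
  {"x": 0,"y": 0,"z": 0,"yaw": 0},
  {"x": 0,"y": 0,"z": 0,"yaw": 0},
  {"x": 0,"y": 0,"z": 0,"yaw": 0},
  {"x": 0,"y": 0,"z": 0,"yaw": 0},
], gripper=0.1)

```text
clock: 16.38
eef_pos: [0.5517, -0.1607, 0.0138]
tool_rot: [0.075, 0.997, -0.0, 0.0]
ft_force: [0.0, 1.1, -0.2]
grip_width: 0.047
grasp_force: 0.0
```

Call:
move_arm([
  {"x": 0,"y": 0,"z": -3,"yaw": 0},
  {"x": 0,"y": 0,"z": -7,"yaw": 0},
  {"x": 0,"y": 0,"z": -12,"yaw": 0},
  {"x": 5,"y": 5,"z": -14,"yaw": 0},
  {"x": 9,"y": 10,"z": -14,"yaw": 0},
  {"x": 10,"y": 14,"z": -14,"yaw": 0},
  {"x": 10,"y": 14,"z": -14,"yaw": 0},
  {"x": 10,"y": 14,"z": -14,"yaw": 0},
  {"x": 10,"y": 14,"z": -14,"yaw": 0},
], gripper=0.35)

```text
clock: 17.5
eef_pos: [0.4742, -0.0083, 0.1537]
tool_rot: [0.076, 0.997, -0.0, 0.0]
ft_force: [-0.1, 0.0, 0.3]
grip_width: 0.0577
grasp_force: 0.0
```

```bash
python3 - <<'E'
from h import *
o=bot.get_obs();print(o["eef_pos"],o["clock"])
bot.camera("wrist");look(0)
print(togo(.483,.087))
E
```

```text
[ 0.4742 -0.0083  0.1537] 17.5
0.84 [310, 216, 361, 277] [(40, np.float64(0.05), array([0.4858, 0.0034]))]
0.75 [93, 146, 182, 209] [(45, np.float64(1.09), array([ 0.4056, -0.1355]))]
0.72 [164, 405, 190, 443] [(20, np.float64(2.66), array([ 0.6472, -0.1771]))]
0.67 [149, 315, 191, 347] [(20, np.float64(2.86), array([ 0.544 , -0.1551]))]
0.67 [407, 202, 464, 253] [(35, np.float64(0.65), array([0.4829, 0.0873]))]
0.59 [158, 272, 178, 291] [(20, np.float64(8.78), array([ 0.4968, -0.1429]))]
[ 0.56  9.56 -0.  ]
```

Call:
move_arm([
  {"x": -1,"y": 1.3,"z": 2,"yaw": 0},
  {"x": -1,"y": 1.3,"z": 6,"yaw": 0},
  {"x": -1,"y": 1.3,"z": 10,"yaw": 0},
  {"x": -1,"y": 1.3,"z": 13,"yaw": 0},
  {"x": -1,"y": 1.3,"z": 14.2,"yaw": 0},
  {"x": -1,"y": 1.3,"z": 14.2,"yaw": 0},
  {"x": -1,"y": 1.3,"z": 14.2,"yaw": 0},
])

```text
clock: 18.48
eef_pos: [0.4869, 0.0039, 0.0129]
tool_rot: [0.075, 0.997, 0.0, 0.001]
ft_force: [0.7, 0.3, 0.0]
grip_width: 0.0578
grasp_force: 0.0
```

Call:
move_arm([
  {"x": 0,"y": 0,"z": 0,"yaw": 0},
  {"x": 0,"y": 0,"z": 0,"yaw": 0},
  {"x": 0,"y": 0,"z": 0,"yaw": 0},
  {"x": 0,"y": 0,"z": 0,"yaw": 0},
  {"x": 0,"y": 0,"z": 0,"yaw": 0},
  {"x": 0,"y": 0,"z": 0,"yaw": 0},
], gripper=-1)

```text
clock: 19.23
eef_pos: [0.4869, 0.0039, 0.0134]
tool_rot: [0.075, 0.997, -0.0, 0.002]
ft_force: [-0.8, -1.5, 6.7]
grip_width: 0.039
grasp_force: 60.1
```

Call:
move_arm([
  {"x": 0,"y": 0,"z": -3,"yaw": 0},
  {"x": 0,"y": 0,"z": -7,"yaw": 0},
  {"x": 0,"y": 0,"z": -11,"yaw": 0},
  {"x": 0,"y": 0,"z": -11,"yaw": 0},
  {"x": 0,"y": 0,"z": -11,"yaw": 0},
])

```text
clock: 19.85
eef_pos: [0.485, 0.0042, 0.1214]
tool_rot: [0.075, 0.997, 0.0, -0.0]
ft_force: [-1.0, 0.2, -2.0]
grip_width: 0.0389
grasp_force: 60.8
```

```bash
python3 - <<'E'
from h import *
o=bot.get_obs();print(o["eef_pos"],togo(.4547,-.146))
E
```

```text
[0.485  0.0042 0.1214] [  0.75 -15.3    0.  ]
```

Call:
move_arm([
  {"x": 0.3,"y": -5,"z": 0,"yaw": 0},
  {"x": 0.6,"y": -10,"z": 0,"yaw": 0},
  {"x": 0.8,"y": -13.5,"z": 0,"yaw": 0},
  {"x": 0.8,"y": -15.3,"z": 0,"yaw": 0},
  {"x": 0.8,"y": -15.3,"z": 0,"yaw": 0},
  {"x": 0.8,"y": -15.3,"z": 0,"yaw": 0},
  {"x": 0.8,"y": -15.3,"z": 0,"yaw": 0},
])

```text
clock: 20.72
eef_pos: [0.455, -0.1449, 0.1216]
tool_rot: [0.074, 0.997, 0.0, -0.0]
ft_force: [0.1, -0.6, -1.1]
grip_width: 0.0391
grasp_force: 60.9
```

```bash
python3 - <<'E'
from h import *
o=bot.get_obs();print(o["eef_pos"],togo(.4547,-.146))
bot.camera("wrist")
z0=o["eef_pos"][2]-.013
for d in bot.cut_out("wrist","socket_25")[:6]:
  b=bb(d["mask"])
  if abs(d["centre"][1]-319)<25 : print("s",b,d["centre"],fit([("wrist",b)],o["eef_pos"][:2],(40,),z0))
for d in bot.cut_out("wrist","post_1")[:4]:
  b=bb(d["mask"]);print("post",round(d["score"],2),b,ray("wrist",((b[0]+b[2])/2,(b[1]+b[3])/2),.017))
E
```

```text
[ 0.455  -0.1449  0.1216] [ 0.01 -0.11 -0.  ]
s [np.int64(283), np.int64(142), np.int64(356), np.int64(216)] [179.4, 321.5] [(40, np.float64(26.511600112582148), array([ 0.3979, -0.1359]))]
s [np.int64(305), np.int64(389), np.int64(331), np.int64(399)] [393.1, 318.1] [(40, np.float64(54.20614768727479), array([ 0.4914, -0.1504]))]
s [np.int64(267), np.int64(253), np.int64(372), np.int64(387)] [324.2, 318.3] [(40, np.float64(2.0846474460917386), array([ 0.4537, -0.1442]))]
post 0.53 [np.int64(309), np.int64(227), np.int64(329), np.int64(246)] [ 0.4514 -0.1441]
```

Call:
move_arm([
  {"x": 0,"y": -0.1,"z": 3,"yaw": 0},
  {"x": 0,"y": -0.1,"z": 6,"yaw": 0},
  {"x": 0,"y": -0.1,"z": 7.5,"yaw": 0},
  {"x": 0,"y": -0.1,"z": 8.3,"yaw": 0},
  {"x": 0,"y": -0.1,"z": 8.9,"yaw": 0},
  {"x": 0,"y": -0.1,"z": 9.5,"yaw": 0},
  {"x": 0,"y": -0.1,"z": 9.9,"yaw": 0},
  {"x": 0,"y": -0.1,"z": 10.2,"yaw": 0},
  {"x": 0,"y": -0.1,"z": 10.2,"yaw": 0},
  {"x": 0,"y": -0.1,"z": 10.2,"yaw": 0},
])

```text
clock: 22.12
eef_pos: [0.4548, -0.147, 0.02]
tool_rot: [0.075, 0.997, -0.0, 0.0]
ft_force: [0.1, 0.1, -2.0]
grip_width: 0.0385
grasp_force: 61.0
```

Call:
move_arm([
  {"x": 0,"y": 0,"z": 0.1,"yaw": 0},
  {"x": 0,"y": 0,"z": 0.1,"yaw": 0},
  {"x": 0,"y": 0,"z": 0.1,"yaw": 0},
])

```text
clock: 22.5
eef_pos: [0.4549, -0.1471, 0.0194]
tool_rot: [0.075, 0.997, -0.0, 0.0]
ft_force: [-2.2, 1.2, 5.8]
grip_width: 0.0388
grasp_force: 61.6
```

Call:
move_arm([
  {"x": 0,"y": 0,"z": 0,"yaw": 0},
  {"x": 0,"y": 0,"z": 0,"yaw": 0},
  {"x": 0,"y": 0,"z": 0,"yaw": 0},
  {"x": 0,"y": 0,"z": 0,"yaw": 0},
], gripper=0.3)

```text
clock: 23.0
eef_pos: [0.4546, -0.147, 0.0187]
tool_rot: [0.075, 0.997, 0.0, -0.0]
ft_force: [-0.5, 0.4, -0.2]
grip_width: 0.0561
grasp_force: 0.0
```

Call:
move_arm([
  {"x": 0,"y": 0,"z": -3,"yaw": 0},
  {"x": 0,"y": 0,"z": -7,"yaw": 0},
  {"x": 0,"y": 0,"z": -10,"yaw": 0},
  {"x": 0,"y": 6,"z": -10,"yaw": 0},
  {"x": 0,"y": 12,"z": -10,"yaw": 0},
  {"x": 0.3,"y": 18,"z": -10,"yaw": 0},
  {"x": 0.6,"y": 23.5,"z": -10,"yaw": 0},
  {"x": 0.6,"y": 23.5,"z": -10,"yaw": 0},
  {"x": 0.6,"y": 23.5,"z": -10,"yaw": 0},
  {"x": 0.6,"y": 23.5,"z": -10,"yaw": 0},
])

```text
clock: 24.25
eef_pos: [0.4837, 0.085, 0.1187]
tool_rot: [0.076, 0.997, -0.0, -0.0]
ft_force: [-0.4, -0.7, 0.0]
grip_width: 0.0554
grasp_force: 0.0
```

```bash
python3 - <<'E'
from h import *
o=bot.get_obs();print(o["eef_pos"],o["grip_width"],o["clock"])
bot.camera("wrist");look(0)
print(togo(.483,.087))
bot.camera("scene")
for d in bot.cut_out("scene","socket_25")[:8]:
  b=bb(d["mask"]);c=ray("scene",d["centre"][::-1],.03)
  print([int(v) for v in b],[(D,round(r,2),x.round(4)) for D,r,x in fit([("scene",b)],c,(20,25,30,35,40,45),.006 if c[1]<-.09 else 0)[:1]])
E
```

```text
[0.4837 0.085  0.1187] 0.05543107176199388 24.25
0.82 [297, 216, 347, 275] [(35, np.float64(0.95), array([0.4835, 0.0876]))]
0.71 [43, 390, 61, 403] [(20, np.float64(16.85), array([ 0.5827, -0.159 ]))]
[ 0.12  0.19 -0.  ]
[200, 246, 226, 278] [(40, np.float64(0.49), array([ 0.4544, -0.1477]))]
[186, 224, 214, 258] [(45, np.float64(0.91), array([ 0.4042, -0.1387]))]
[249, 316, 264, 338] [(25, np.float64(0.55), array([ 0.6001, -0.1699]))]
[266, 341, 278, 358] [(20, np.float64(0.89), array([ 0.6472, -0.1768]))]
[233, 291, 251, 317] [(30, np.float64(0.52), array([ 0.5514, -0.161 ]))]
[314, 190, 332, 217] [(35, np.float64(0.48), array([0.4834, 0.0848]))]
```

Sockets 40, 30 and 25 all fit as seated on their pins. Socket 35 is the last.

Call:
move_arm([
  {"x": 0,"y": 0.1,"z": 4,"yaw": 0},
  {"x": 0,"y": 0.1,"z": 8,"yaw": 0},
  {"x": 0,"y": 0.1,"z": 10,"yaw": 0},
  {"x": 0,"y": 0.1,"z": 10.9,"yaw": 0},
  {"x": 0,"y": 0.1,"z": 10.9,"yaw": 0},
  {"x": 0,"y": 0.1,"z": 10.9,"yaw": 0},
])

```text
clock: 25.2
eef_pos: [0.4851, 0.0873, 0.0108]
tool_rot: [0.075, 0.997, 0.0, 0.001]
ft_force: [0.2, 0.6, 0.8]
grip_width: 0.0555
grasp_force: 0.0
```

Call:
move_arm([
  {"x": 0,"y": 0,"z": 0,"yaw": 0},
  {"x": 0,"y": 0,"z": 0,"yaw": 0},
  {"x": 0,"y": 0,"z": 0,"yaw": 0},
  {"x": 0,"y": 0,"z": 0,"yaw": 0},
  {"x": 0,"y": 0,"z": 0,"yaw": 0},
  {"x": 0,"y": 0,"z": 0,"yaw": 0},
], gripper=-1)

```text
clock: 25.95
eef_pos: [0.485, 0.0873, 0.0111]
tool_rot: [0.075, 0.997, 0.0, 0.001]
ft_force: [-0.7, -0.8, 5.4]
grip_width: 0.0343
grasp_force: 59.5
```

Call:
move_arm([
  {"x": 0,"y": 0,"z": -3,"yaw": 0},
  {"x": 0,"y": 0,"z": -7,"yaw": 0},
  {"x": 0,"y": 0,"z": -11,"yaw": 0},
  {"x": 0,"y": 0,"z": -11,"yaw": 0},
  {"x": 0,"y": 0,"z": -11,"yaw": 0},
  {"x": 0,"y": 0,"z": -11,"yaw": 0},
])

```text
clock: 26.7
eef_pos: [0.4827, 0.087, 0.1182]
tool_rot: [0.075, 0.997, -0.0, -0.002]
ft_force: [-0.2, 0.0, -1.3]
grip_width: 0.0337
grasp_force: 60.1
```

```bash
python3 - <<'E'
from h import *
o=bot.get_obs();print(o["eef_pos"],togo(.5033,-.1534))
E
```

```text
[0.4827 0.087  0.1182] [ -5.63 -23.47   0.01]
```

Call:
move_arm([
  {"x": -1,"y": -5,"z": 0,"yaw": 0},
  {"x": -2,"y": -10.5,"z": 0,"yaw": 0},
  {"x": -3.5,"y": -16,"z": 0,"yaw": 0},
  {"x": -5,"y": -21,"z": 0,"yaw": 0},
  {"x": -5.6,"y": -23.5,"z": 0,"yaw": 0},
  {"x": -5.6,"y": -23.5,"z": 0,"yaw": 0},
  {"x": -5.6,"y": -23.5,"z": 0,"yaw": 0},
  {"x": -5.6,"y": -23.5,"z": 0,"yaw": 0},
])

```text
clock: 27.7
eef_pos: [0.5039, -0.1522, 0.1193]
tool_rot: [0.074, 0.997, 0.0, -0.001]
ft_force: [-0.1, -0.1, -1.0]
grip_width: 0.0339
grasp_force: 60.2
```

```bash
python3 - <<'E'
from h import *
o=bot.get_obs();print(o["eef_pos"],togo(.5033,-.1534))
bot.camera("wrist")
z0=o["eef_pos"][2]-.011
for d in bot.cut_out("wrist","socket_25")[:6]:
  b=bb(d["mask"])
  if abs(d["centre"][1]-319)<25 : print("s",b,d["centre"],fit([("wrist",b)],o["eef_pos"][:2],(35,),z0))
for d in bot.cut_out("wrist","post_1")[:4]:
  b=bb(d["mask"]);print("post",round(d["score"],2),b,ray("wrist",((b[0]+b[2])/2,(b[1]+b[3])/2),.017))
E
```

```text
[ 0.5039 -0.1522  0.1193] [ 0.04 -0.13 -0.  ]
s [np.int64(306), np.int64(388), np.int64(326), np.int64(399)] [392.6, 312.9] [(35, np.float64(47.715695774208804), array([ 0.5409, -0.1585]))]
s [np.int64(274), np.int64(258), np.int64(365), np.int64(376)] [323.4, 317.9] [(35, np.float64(1.826125243795916), array([ 0.5022, -0.1513]))]
s [np.int64(284), np.int64(146), np.int64(348), np.int64(211)] [177.9, 316.9] [(35, np.float64(22.01727915920872), array([ 0.4463, -0.1441]))]
s [np.int64(302), np.int64(374), np.int64(332), np.int64(387)] [378.0, 316.9] [(35, np.float64(45.3758133570405), array([ 0.5337, -0.157 ]))]
s [np.int64(280), np.int64(49), np.int64(359), np.int64(135)] [94.8, 318.6] [(35, np.float64(18.560070589819293), array([ 0.4209, -0.1392]))]
post 0.63 [np.int64(308), np.int64(227), np.int64(329), np.int64(246)] [ 0.5    -0.1516]
```

Call:
move_arm([
  {"x": 0,"y": -0.1,"z": 3,"yaw": 0},
  {"x": 0,"y": -0.1,"z": 6,"yaw": 0},
  {"x": 0,"y": -0.1,"z": 7.5,"yaw": 0},
  {"x": 0,"y": -0.1,"z": 8.3,"yaw": 0},
  {"x": 0,"y": -0.1,"z": 8.9,"yaw": 0},
  {"x": 0,"y": -0.1,"z": 9.5,"yaw": 0},
  {"x": 0,"y": -0.1,"z": 9.9,"yaw": 0},
  {"x": 0,"y": -0.1,"z": 10.2,"yaw": 0},
  {"x": 0,"y": -0.1,"z": 10.2,"yaw": 0},
  {"x": 0,"y": -0.1,"z": 10.2,"yaw": 0},
])

```text
clock: 29.1
eef_pos: [0.5043, -0.1545, 0.018]
tool_rot: [0.075, 0.997, -0.0, 0.0]
ft_force: [0.9, -0.1, -2.1]
grip_width: 0.034
grasp_force: 60.3
```

Call:
move_arm([
  {"x": 0,"y": 0,"z": 0.1,"yaw": 0},
  {"x": 0,"y": 0,"z": 0.1,"yaw": 0},
  {"x": 0,"y": 0,"z": 0.1,"yaw": 0},
])

```text
clock: 29.48
eef_pos: [0.5044, -0.1546, 0.0171]
tool_rot: [0.075, 0.997, -0.0, 0.0]
ft_force: [0.4, 0.4, 1.5]
grip_width: 0.034
grasp_force: 60.6
```

Call:
move_arm([
  {"x": 0,"y": 0,"z": 0,"yaw": 0},
  {"x": 0,"y": 0,"z": 0,"yaw": 0},
  {"x": 0,"y": 0,"z": 0,"yaw": 0},
  {"x": 0,"y": 0,"z": 0,"yaw": 0},
], gripper=0.2)

```text
clock: 29.98
eef_pos: [0.5041, -0.1545, 0.0168]
tool_rot: [0.075, 0.997, 0.0, -0.0]
ft_force: [-0.2, 0.1, -0.1]
grip_width: 0.0512
grasp_force: 0.0
```

Call:
move_arm([
  {"x": 0,"y": 0,"z": -3,"yaw": 0},
  {"x": 0,"y": 0,"z": -7,"yaw": 0},
  {"x": 0,"y": 0,"z": -12,"yaw": 0},
  {"x": 3,"y": 0,"z": -16,"yaw": 0},
  {"x": 6,"y": 0,"z": -18,"yaw": 0},
  {"x": 6,"y": 0,"z": -18,"yaw": 0},
  {"x": 6,"y": 0,"z": -18,"yaw": 0},
  {"x": 6,"y": 0,"z": -18,"yaw": 0},
])

```text
clock: 30.98
eef_pos: [0.4449, -0.1455, 0.1958]
tool_rot: [0.075, 0.997, 0.0, -0.001]
ft_force: [-1.1, -0.1, 0.5]
grip_width: 0.0511
grasp_force: 0.0
```

```bash
python3 - <<'E'
from h import *
o=bot.get_obs();print(o["eef_pos"],o["grip_width"],o["clock"])
im=bot.camera("wrist");cv2.imwrite("pics/w9.png",im);look(0)
bot.camera("side")
for d in bot.cut_out("side","socket_25")[:8]:
  b=bb(d["mask"]);c=ray("side",d["centre"][::-1],.03)
  print([int(v) for v in b],[(D,round(r,2),x.round(4)) for D,r,x in fit([("side",b)],c,(20,25,30,35,40,45),.006 if c[1]<-.09 else 0)[:1]])
E
```

```text
[ 0.4449 -0.1455  0.1958] 0.05113649718184713 30.975
0.88 [294, 154, 349, 210] [(45, np.float64(0.47), array([ 0.4053, -0.1366]))]
0.81 [311, 385, 328, 400] [(20, np.float64(7.18), array([ 0.6361, -0.173 ]))]
0.73 [305, 306, 335, 346] [(30, np.float64(1.66), array([ 0.552 , -0.1599]))]
0.64 [301, 260, 338, 306] [(35, np.float64(1.15), array([ 0.5035, -0.1531]))]
0.62 [297, 210, 342, 261] [(40, np.float64(0.72), array([ 0.4548, -0.1457]))]
0.58 [308, 347, 332, 384] [(25, np.float64(1.17), array([ 0.6004, -0.1671]))]
[405, 198, 427, 228] [(45, np.float64(0.11), array([ 0.4056, -0.1416]))]
[364, 197, 379, 220] [(35, np.float64(0.35), array([ 0.5023, -0.1569]))]
[383, 196, 403, 225] [(45, np.float64(0.5), array([ 0.4544, -0.1459]))]
[306, 194, 314, 210] [(20, np.float64(0.07), array([ 0.6477, -0.1788]))]
[344, 196, 356, 217] [(30, np.float64(0.22), array([ 0.5513, -0.1634]))]
```

View pics/w9.png

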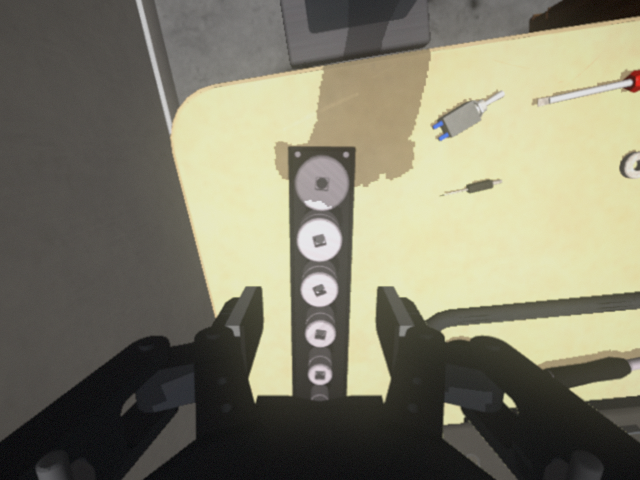

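All the sockets stand upright in falling size down column 320, from 45 at row 183 through 40, 35 and 30 to 25 at row 375. Socket 20 is partly hidden at row 398, and the gripper is clear of everything.

```bash
python3 -c "
from workcell import bot
print(bot.job_done())"
```

```text
the job is handed in; nothing more can be done
None
```

The job is handed in: the four loose sockets are on their pins in size order between the two end sockets and looked seated and upright in the last camera checks; the hand-in gave no verdict.

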